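# Send the sample tray through the dryer's infeed flap

## Task

Push the yellow sample tray of fruit slices along its lane with the fingertips, through the orange swing flap at the end, until it tips over the sill and slides down the chute; then draw the fingers back so that the flap swings shut behind it. Slide it steadily, without flicking or lifting it, and leave the empty white tray, its flap and everything else where they are.

Things in the scene. Friction and masses are not known exactly. Their poses are not given: they have to be found in the camera images.
- infeed: fixed infeed of the dryer, white with aluminium deck and blue rails, 256 mm wide. Origin at table level, half-way across, below the line of the flaps' closed lower edges; x = feed direction (away from the robot), y left, z up. Smooth level deck (friction about 0.15) 100 mm above the table from x = -215 mm to the sill edge at x = +18 mm. Lane centres at y = +62 and -62 mm
- lane_left (a point): point on the deck in the middle of the left lane (infeed y = +62 mm), at infeed x = 0, axes as the infeed's. The lane is 116 mm wide between blue rails 8 mm thick and 12 mm high. In line with the rails stand the flap's posts, from x = 12 to 40 mm, 74 mm above the deck
- lane_right (a point): the same point of the right lane (infeed y = -62 mm)
- chute (a point): point on the surface of the slick chute, half-way across, at infeed x = +100 mm. The chute starts at the sill edge (infeed x = +18 mm) and goes down at 28 degrees for 180 mm to a low stop, where a tray comes to rest by itself
- flap_left (a joint): orange gravity flap of the left lane, 106 mm wide; rad, 0 = shut, up to 1.4 as it swings in the feed direction. Axle at its top: infeed x = +26 mm, 66 mm above the deck. Shut, it leans towards the robot: lower edge at x = 0, 12 mm above the deck. A counterweight bar behind the axle closes it and rises as it opens, to at most 50 mm above the axle. Opens with under 1 N
- flap_right (a joint): the same flap on the right lane
- sample_center (a point): centre (half-way up) of the yellow slotted sample tray with fruit slices, loose on the deck in either lane: 84 mm along its x, 92 mm along its y, 24 mm high, about 0.18 kg, centre of mass near its middle; x axis roughly in the feed direction. It tips over the sill once its centre is past the sill edge: its near rim must be pushed to about infeed x = -15 to 0 mm
- spare_center (a point): centre (half-way up) of the empty white slotted tray of the same size, waiting in the other lane; leave alone
- sanitiser: clear bottle with a blue cap, 64 mm across, 170 mm tall; origin at the centre of its underside; leave alone
- jar: glass jar with a steel lid, 72 mm across, 85 mm tall; origin at the centre of its underside; leave alone
- cup: blue mug, 80 mm across, 85 mm tall; origin at the centre of its underside; leave alone
- brush: hand brush lying on the table; origin under its middle, x axis along it; leave alone
- spatula: spatula lying on the table; origin under its middle, x axis along it; leave alone
- tin: small round steel tin, 70 mm across, 50 mm tall; origin at the centre of its underside; leave alone
- sample: the yellow tray as a body; origin at the centre of its underside, 12 mm below its centre, x and y along its 84 and 92 mm sides
There are look-alikes about, which are no part of the job. Of the things that look like the sample, the larger one is meant.

How it is judged:
By the outcome, as a careful person would: the job done as asked, in the order asked, and still so for the second after the job is handed in, with the robot touching nothing.
It also fails if it takes over 32 s, if anything falls off the work surface, if the arm or the gripper's body presses on something with over 40 N, if the wrist force passes 120 N, or if a joint passes its speed limit or range.

## Robot

A 6-joint arm with a two-finger parallel gripper is mounted at the origin on the work surface. World frame = base frame: x ahead of the robot, y to its left, z up, the work surface at z = 0. Lengths are in mm, angles in degrees, forces in N, time in s.
With the tool pointing down it reaches from about 325 to 750 mm from the base axis. Payload 7.6 kg.
Tool frame: the origin (TCP) lies midway between the tips of the shut fingers; the grasp point (between the pads) lies 19 mm behind it (r.hold_point_z is the distance from the TCP to the grasp point, in mm); z points along the fingers, y is the line along which they close (so a half turn about z gives the same grasp; the last joint's range is limited). The gripper opens to 85 mm and grips with 20 to 120 N. Pads are 22 mm wide; open, the fingers measure 114 mm over their backs; the gripper's body (76 mm by 85 mm) begins 54 mm behind the grasp point. The pads swing forward as they close: fully open they stand 13 mm farther back than shut.
Start: joints at [-70.205, 2.991, 80.254, -0, 96.75, -4.028], TCP at [212.085, -480.277, 231.323] pointing down, gripper open.
Joint ranges: [-166.34, 166.34], [-52.06, 124.39], [6.96, 135.62], [-60.46, 240.46], [14.63, 156.25], [-167.68, 167.68]. Speed limits (degrees/s): [147.25, 147.25, 172.46, 180, 180, 180].

## Interface

Orientations are given as a 3x3 rotation matrix whose columns are the frame's x, y, z axes.
In Python, from station import r, get_state, vision, job gives the robot as it stands. Calls block until the motion is done:
- r.movep(position, orientation): joint-space move of the TCP to a pose.
- r.move_straight(position, ori=None, rate=150, until_force=None): straight line of the TCP; ori=None keeps the orientation; rate is the mean speed in mm/s. With until_force (N) it stops when the force on the tool has changed by that much, and returns True; else False.
- r.goto_joints(angles): joint-space move.
- r.set_gripper(opening): opening from 0.0 (shut) to 1.0 (fully open); the grip force is fixed at half the most; returns when the fingers have stopped.
- r.wait(seconds).
- r.inverse_kinematics(position, orientation): joint angles nearest the present ones, or None.
- get_state(): the state.
- vision.get_image(name): name is "side" or "top"; returns a dict with "img" (400x640x3 uint8, blue, green, red), "fovy" (degrees; the focal length in pixels is half the picture's height over the tangent of half this angle, whatever the lens; pixels are square), "cx", "cy" (the principal point, pixels), "rvec" (rotation vector, rad) and "tvec" (3), from world to camera coordinates, as OpenCV has them. Camera axes: x right, y down, z forward; pixel columns grow to the right and rows downward; lengths in mm; the calibration is good to about 2 mm. A picture is of the moment at which its call begins. There is no depth.
A pose or a line that the arm cannot do raises r.PlanningError and nothing moves.
- job.hand_in(): hands the job in; it is judged then, once.
Trained networks look in a picture, given as the dict that the camera call returned (one of the last four; its "shot" number tells which), for a name from the list of things; names that differ only in an ending like _2 or _b are one class to them, and where a whole thing is asked for, a point or a joint stands for the part that bears it (a point fixed in the world has none). Each returns a list of dicts, best first, with "confidence" (0 to 1); they miss things now and then, are a little off and sometimes report something else, mostly with a low value. They report only what shows in the picture. A call takes as long as a camera call. They do not tell look-alikes from the thing itself.
- vision.regions_of(picture, target): "pixels" (400x640 bool, what is visible of it) and "rect" ([left, top, right, bottom] in pixels, round what is visible of it).
The state is a dict: "time": time; "qpos": joint angles; "joint_velocities": joint speeds; "joint_torque": joint torques, N m; "tcp_pos": TCP position; "tool_rot": TCP orientation; "ft_force": force on the tool from outside, world axes, zero at the start; "wrist_torque": the same for the moment, N m; "width": opening from 0.0 (shut) to 1.0 (fully open); "gripper_force": force on a finger pad.
Only numpy, scipy, OpenCV 4.12 (cv2) and the standard library are available. Lean on these libraries where they do the work, as an engineer would, in place of code of your own. Each camera call takes 0.05 s, during which the arm holds its last target. There are 200 camera calls.

## Working session

There is one attempt and no reset: what is moved stays moved. The work goes in short steps, each a Python script; the robot and the scene stay as the last script left them, time stands still between calls to the robot, and variables do not carry over. Pictures are saved under pics/ and viewed, at most 10 in all, crops included, and the job is handed in when it is done.

```bash
mkdir -p pics; cat > h.py <<'E'
import numpy as np, cv2
from station import r,get_state,vision,job
def cam(d):
    f=200/np.tan(np.radians(d["fovy"]/2)); K=np.array([[f,0,d["cx"]],[0,f,d["cy"]],[0,0,1.]])
    R,_=cv2.Rodrigues(np.array(d["rvec"],float)); t=np.array(d["tvec"],float).reshape(3)
    return K,R,t
def ray(d,u,v):
    K,R,t=cam(d); return -R.T@t, R.T@np.linalg.inv(K)@np.array([u,v,1.])
def onz(d,u,v,z):
    c,a=ray(d,u,v); return c+a*(z-c[2])/a[2]
def tri(d1,p1,d2,p2):
    c1,a=ray(d1,*p1); c2,b=ray(d2,*p2); s=np.linalg.lstsq(np.c_[a,-b],c2-c1,rcond=None)[0]
    P,Q=c1+s[0]*a,c2+s[1]*b; return (P+Q)/2,np.linalg.norm(P-Q)
def proj(d,P):
    K,R,t=cam(d); q=K@(R@np.asarray(P,float)+t); return q[:2]/q[2]
E
python3 - <<'E'
from h import *
for n in("top","side"):
    d=vision.get_image(n); cv2.imwrite(f"pics/{n}0.png",d["img"])
    print(n,d["fovy"],-cam(d)[1].T@cam(d)[2])
    for t in("infeed","sample_center","spare_center","flap_left","flap_right","sanitiser","jar","cup","tin"):
        print(t,[(round(o["confidence"],2),[int(x) for x in o["rect"]],[int(a.mean()) for a in np.nonzero(o["pixels"])[::-1]]) for o in vision.regions_of(d,t)])
E
```

```text
top 53.11290657662925 [ 414.85442422   -1.88983921 1304.87203557]
infeed [(0.7, [235, 119, 341, 256], [285, 183])]
sample_center [(0.57, [258, 201, 286, 231], [272, 216])]
spare_center [(0.96, [293, 192, 332, 223], [311, 207])]
flap_left [(0.74, [242, 154, 282, 184], [262, 171]), (0.19, [287, 149, 324, 178], [303, 165])]
flap_right [(0.73, [287, 146, 323, 180], [303, 164])]
sanitiser [(0.78, [157, 177, 190, 199], [173, 187]), (0.23, [239, 118, 340, 254], [285, 182])]
jar [(0.76, [427, 188, 453, 213], [441, 200])]
cup []
tin [(0.62, [174, 144, 196, 168], [187, 155])]
side 44.64772454136541 [ 1222.58494717 -1078.97969986  1032.97520183]
infeed [(0.63, [267, 155, 407, 251], [340, 203])]
sample_center [(0.82, [304, 162, 337, 184], [319, 172]), (0.69, [265, 155, 409, 251], [340, 204])]
spare_center [(0.88, [289, 179, 322, 205], [307, 192]), (0.52, [300, 165, 336, 185], [318, 172])]
flap_left [(0.73, [352, 159, 373, 184], [362, 171])]
flap_right [(0.5, [335, 176, 361, 207], [352, 193])]
sanitiser [(0.93, [375, 121, 389, 172], [381, 149])]
jar [(0.6, [222, 273, 247, 310], [235, 293])]
cup [(0.9, [264, 287, 296, 335], [278, 310])]
tin [(0.7, [396, 160, 415, 179], [404, 170]), (0.61, [337, 178, 361, 208], [351, 193])]
```

View pics/top0.png

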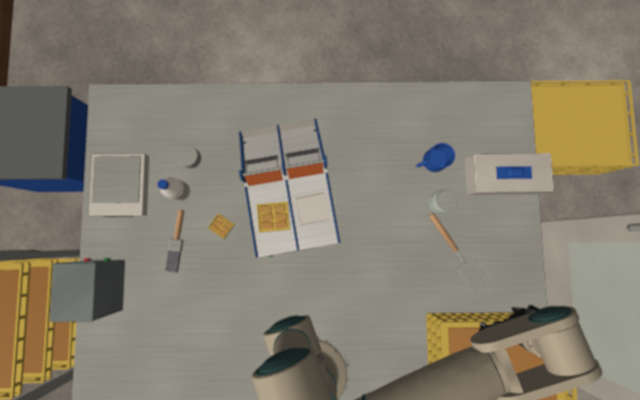

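View pics/side0.png

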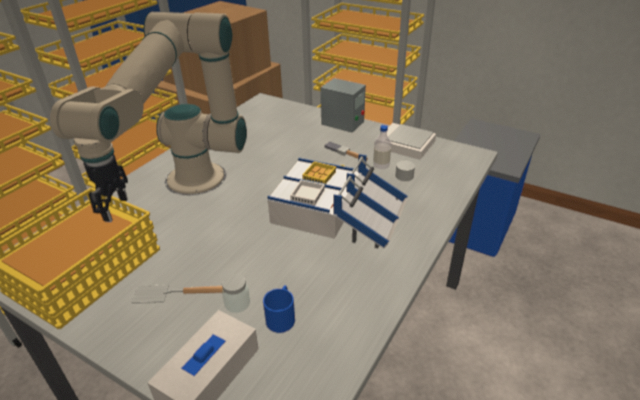

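Top view: the yellow sample is in the left lane at about (272,216) and the white tray in the right lane at (311,207). The small look-alike lies on the table at (221,226). The side view agrees, with the sample at (319,172). Next I'll zoom in to fit the infeed pose.

```bash
python3 - <<'E'
from h import *
a=cv2.imread("pics/top0.png")[110:265,225:350]; b=cv2.imread("pics/side0.png")[145:260,255:415]
A=cv2.resize(a,None,fx=3.2,fy=3.2,interpolation=cv2.INTER_CUBIC); B=cv2.resize(b,None,fx=2.5,fy=2.5,interpolation=cv2.INTER_CUBIC)
c=np.zeros((max(A.shape[0],B.shape[0]),A.shape[1]+B.shape[1],3),np.uint8); c[:A.shape[0],:A.shape[1]]=A; c[:B.shape[0],A.shape[1]:]=B
print(A.shape,B.shape); cv2.imwrite("pics/z0.png",c)
# fit the infeed pose: blue rails in top picture vs. yellow mask
d=vision.get_image("top"); s=vision.get_image("side")
for n,D in(("t",d),("s",s)):
    h=cv2.cvtColor(D["img"],cv2.COLOR_BGR2HSV)
    m=cv2.inRange(h,(15,90,90),(32,255,255))
    w=(slice(190,240),slice(250,300)) if n=="t" else (slice(155,190),slice(298,342))
    y,x=np.nonzero(m[w]); x=x+w[1].start; y=y+w[0].start
    print(n,len(x),x.mean(),y.mean(),cv2.minAreaRect(np.c_[x,y].astype(np.float32)))
    if n=="t": pt=(x.mean(),y.mean())
    else: print(tri(d,pt,s,(x.mean(),y.mean())), onz(d,*pt,120))
E
```

```text
(496, 400, 3) (288, 400, 3)
t 860 272.78837209302327 216.56162790697675 ((272.7232360839844, 216.56756591796875), (27.938047409057617, 30.796825408935547), 85.03025817871094)
s 469 319.12153518123665 171.77611940298507 ((318.8316955566406, 171.7853546142578), (30.45156478881836, 18.787776947021484), 12.094757080078125)
(array([487.69927079, 116.59101331, 115.03188052]), np.float64(0.6474866474296644)) [487.6577144  116.28654319 120.        ]
```

View pics/z0.png

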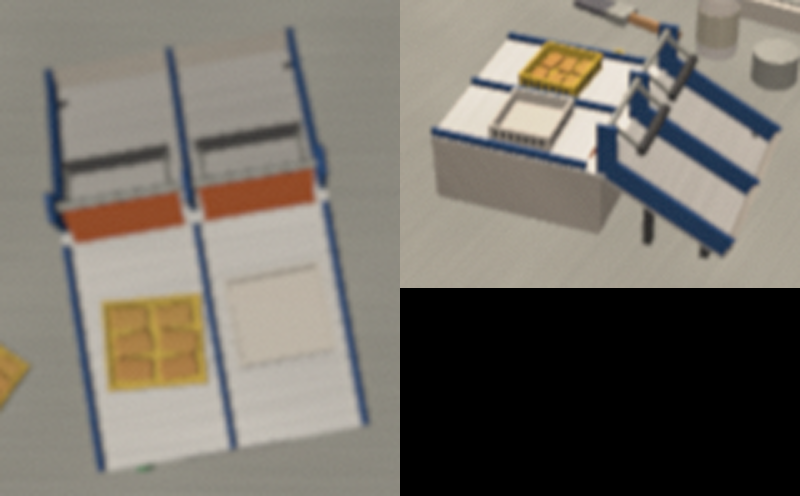

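The crop shows the sample centred in the left lane and slightly yawed, with both orange flaps shut. Rail near ends are at crop (101,470), (233,448) and (366,424). The flaps' lower edges run (75,243)-(183,224) and (204,221)-(315,203). I'll fit the infeed pose to those.

```bash
python3 - <<'E'
from h import *
from scipy.optimize import least_squares
d=vision.get_image("top"); s=vision.get_image("side")
T=[((-215,124,112),(101,470)),((-215,0,112),(233,448)),((-215,-124,112),(366,424)),((0,115,112),(75,243)),((0,9,112),(183,224)),((0,-9,112),(204,221)),((0,-115,112),(315,203))]
S=[((-215,-124,112),(434,131)),((-215,124,112),(510,36)),((-215,0,112),(474,81))]
o=[(d,p,(225+(u+.5)/3.2-.5,110+(v+.5)/3.2-.5)) for p,(u,v) in T]+[(s,p,(255+(u-400+.5)/2.5-.5,145+(v+.5)/2.5-.5)) for p,(u,v) in S]
def W(q,p): c,n=np.cos(q[2]),np.sin(q[2]); return [q[0]+c*p[0]-n*p[1],q[1]+n*p[0]+c*p[1],p[2]+q[3]]
f=lambda q:np.concatenate([proj(D,W(q,p))-uv for D,p,uv in o])
R=least_squares(f,[620,60,.15,0],x_scale=[10,10,.1,10],loss='soft_l1'); q=R.x
print(q,np.degrees(q[2])); print(f(q).reshape(-1,2).round(1).tolist())
q[3]=0; c,n=np.cos(q[2]),np.sin(q[2])
g=np.array([487.7,116.4])-q[:2]; print("sample in infeed",c*g[0]+n*g[1],-n*g[0]+c*g[1])
np.save("q.npy",q)
A=np.array([[c,-n],[n,c]])
# reach candidates: tool down / tilted, fingers' closing axis across the lane
for tilt in(0,20,35,50):
  for fl in(1,-1):
    y=fl*np.array([-n,c,0]); a=np.radians(tilt); z=np.array([np.sin(a)*c,np.sin(a)*n,-np.cos(a)]); Rm=np.c_[np.cross(y,z),y,z]
    for X in(-190,-130,-60,-10,5):
        p=[*(q[:2]+A@[X,62]),112]; j=r.inverse_kinematics(p,Rm); print(tilt,fl,X,np.round(p),None if j is None else np.round(j))
E
```

```text
[ 6.02118396e+02  7.96521527e+01  1.64140831e-01 -8.96970219e+00] 9.404576874401279
[[0.0, 0.2], [-0.1, -0.2], [-0.7, 0.1], [-0.0, -0.0], [0.7, -0.0], [0.0, -0.1], [-0.3, -0.4], [-0.2, 0.0], [-0.2, 0.1], [-0.2, -0.0]]
sample in infeed -106.87573747724916 54.95043529616724
0 1 -190 [405. 110. 112.] [ 10. -10. 107.  -0.  84. -89.]
0 1 -130 [464. 120. 112.] [ 10.  -0.  97.  -0.  83. -89.]
0 1 -60 [533. 131. 112.] [ 10.  11.  86.  -0.  84. -89.]
0 1 -10 [582. 139. 112.] [ 10.  19.  76.  -0.  85. -89.]
0 1 5 [597. 142. 112.] [ 10.  21.  73.  -0.  86. -90.]
0 -1 -190 [405. 110. 112.] [ 10. -10. 107.  -0.  84.  91.]
0 -1 -130 [464. 120. 112.] [10. -0. 97. -0. 83. 91.]
0 -1 -60 [533. 131. 112.] [10. 11. 86. -0. 84. 91.]
0 -1 -10 [582. 139. 112.] [10. 19. 76. -0. 85. 91.]
0 -1 5 [597. 142. 112.] [10. 21. 73. -0. 86. 90.]
20 1 -190 [405. 110. 112.] [ 10. -28. 122.  -0.  66. -89.]
20 1 -130 [464. 120. 112.] [ 10. -16. 113.  -0.  62. -89.]
20 1 -60 [533. 131. 112.] [ 10.  -4. 103.  -0.  61. -89.]
20 1 -10 [582. 139. 112.] [ 10.   5.  94.  -0.  61. -89.]
20 1 5 [597. 142. 112.] [ 10.   7.  92.  -
[... 658 characters left out ...]
[464. 120. 112.] [ 10. -26. 125.  -1.  46.  91.]
35 -1 -60 [533. 131. 112.] [ 10. -12. 115.  -1.  43.  91.]
35 -1 -10 [582. 139. 112.] [ 10.  -4. 107.  -1.  42.  91.]
35 -1 5 [597. 142. 112.] [ 10.  -1. 104.  -1.  42.  91.]
50 1 -190 [405. 110. 112.] None
50 1 -130 [464. 120. 112.] None
50 1 -60 [533. 131. 112.] [ 10. -18. 125.  -2.  23. -88.]
50 1 -10 [582. 139. 112.] [ 10.  -8. 117.  -2.  21. -88.]
50 1 5 [597. 142. 112.] [ 10.  -6. 115.  -2.  21. -88.]
50 -1 -190 [405. 110. 112.] None
50 -1 -130 [464. 120. 112.] None
50 -1 -60 [533. 131. 112.] [ 10. -18. 125.  -2.  23.  92.]
50 -1 -10 [582. 139. 112.] [ 10.  -8. 117.  -2.  21.  92.]
50 -1 5 [597. 142. 112.] [ 10.  -6. 115.  -2.  21.  92.]
```

The infeed fit agrees to under 1 px: yaw 9.4°, with the sample at infeed (-107, +55), which is reachable. I'll tilt the tool 32° so the body stays clear of the posts and the counterweight, half open the fingers for a two-point push, and probe the deck height by touch.

```bash
cat >> h.py <<'E'
q=np.load("q.npy"); c,n=np.cos(q[2]),np.sin(q[2]); a=np.radians(32)
def P(x,y,z): return [q[0]+c*x-n*y,q[1]+n*x+c*y,z]
_y=np.array([-n,c,0]); _z=np.array([np.sin(a)*c,np.sin(a)*n,-np.cos(a)]); ORI=np.c_[np.cross(_y,_z),_y,_z]
E
python3 - <<'E'
from h import *
s=get_state(); p=list(s["tcp_pos"]); p[2]=300
r.move_straight(p); r.set_gripper(0.5)
r.movep(P(-192,57,250),ORI)
r.move_straight(P(-192,57,130),rate=150)
f0=np.array(get_state()["ft_force"])
hit=r.move_straight(P(-192,57,92),rate=25,until_force=3)
s=get_state(); z=s["tcp_pos"][2]; print(hit,z,s["ft_force"]-f0,s["width"],s["time"])
r.move_straight(P(-192,57,z+4),rate=30)
for k in("top","side"):
    d=vision.get_image(k); cv2.imwrite(f"pics/{k}1.png",d["img"])
A=cv2.resize(cv2.imread("pics/top1.png")[110:265,215:365],None,fx=2.6,fy=2.6,interpolation=cv2.INTER_CUBIC);B=cv2.resize(cv2.imread("pics/side1.png")[110:265,255:405],None,fx=2.6,fy=2.6,interpolation=cv2.INTER_CUBIC)
cv2.imwrite("pics/z1.png",np.hstack([A,B])); print(get_state()["ft_force"]-f0)
E
```

```text
True 102.48338563922492 [0.75172463 0.61266466 4.38750565] 0.49779181544809714 6.4833
[-1.05940926  1.0609048   0.34870123]
```

View pics/z1.png

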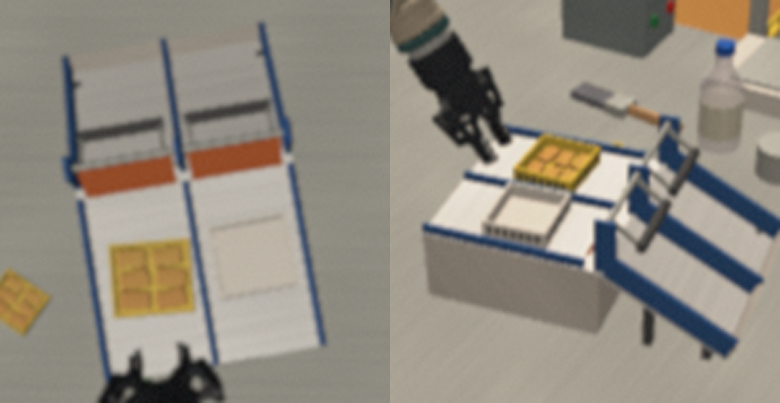

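The fingers straddle the lane centre just behind the tray, which shows at crop (152,278), and touch puts the deck at about 100 mm. Now I'll push.

```bash
cat > look.py <<'E'
from h import *
def look(k):
    o=[]
    for v,w in(("top",(110,215)),("side",(110,275))):
        d=vision.get_image(v)["img"]; o.append(cv2.resize(d[w[0]:w[0]+155,w[1]:w[1]+150],None,fx=2.6,fy=2.6,interpolation=cv2.INTER_CUBIC))
    cv2.imwrite(f"pics/{k}.png",np.hstack(o))
E
python3 - <<'E'
from look import *
f0=np.array(get_state()["ft_force"])
for x in(-100,-14):
    r.move_straight(P(x,57,106.5),rate=60); s=get_state(); print(s["time"],np.round(s["tcp_pos"],1),np.round(s["ft_force"]-f0,1))
look("z2")
E
```

```text
8.575 [494.1 119.5 106.7] [ 0.9 -0.9  0.5]
10.1583 [578.8 133.6 106.5] [ 1.9 -0.1 -0. ]
```

View pics/z2.png

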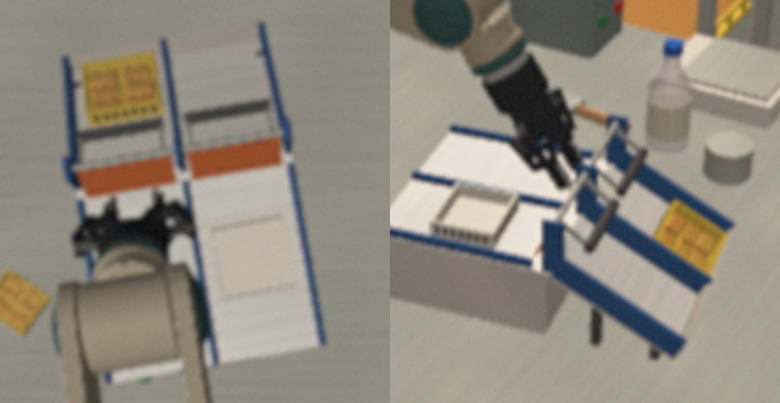

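The tray has already gone through and lies at the chute's foot, top crop (122,88) and side crop (692,237). The flap looks shut, and the white tray has not moved. I'll draw the fingers back along the lane, lift clear and check.

```bash
python3 - <<'E'
from look import *
r.move_straight(P(-150,57,108),rate=120); r.move_straight(P(-215,57,240),rate=150); r.wait(0.5)
look("z3"); s=get_state(); print(s["time"],s["ft_force"],s["tcp_pos"])
E
```

```text
13.275 [ 0.41203444 -0.36188258  0.18999853] [380.70534123 100.76434293 239.99468275]
```

View pics/z3.png

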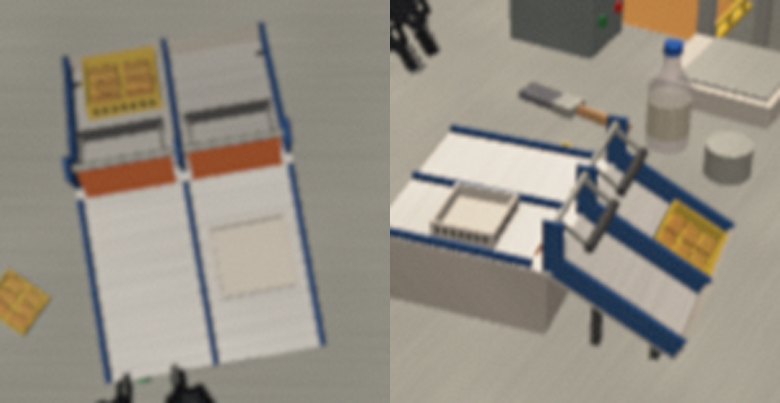

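The tray rests at the chute's end, top crop (122,82). Both flaps are shut, the white tray is where it was at (254,257), and the fingers are clear.

```bash
python3 -c "
from station import job; print(job.hand_in())"
```

```text
the job is handed in; nothing more can be done
None
```

The yellow sample tray went through the left flap and rests at the bottom of the chute; the flap is shut, the fingers are clear, the white tray looks unmoved, and the job was handed in at about 13 s.

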